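# Rebuild the countertop mini washer and hold the agitator home

## Robot

A 7-joint arm with a two-finger parallel gripper is mounted at the origin on a cart in front of the work surface, level with it; the furniture and walls round the work are solid. World frame = base frame: x ahead of the robot, y to its left, z up, the work surface at z = 0. Lengths are in mm, angles in rad, forces in N, time in s.
With the tool pointing down it reaches from about 400 to 875 mm from the base axis. Payload 4.4 kg.
Tool frame: the origin (TCP) lies midway between the tips of the shut fingers; the grasp point (between the pads) lies ctrl.grip_depth behind it (ctrl.grip_depth is the distance from the TCP to the grasp point, in mm); z points along the fingers, y is the line along which they close (so a half turn about z gives the same grasp; the last joint's range is limited). The gripper opens to 85 mm and grips with 20 to 120 N. Pads are 22 mm wide; open, the fingers measure 114 mm over their backs; the gripper's body (76 mm by 85 mm) begins 54 mm behind the grasp point. The pads swing forward as they close: fully open they stand 13 mm farther back than shut.
Start: joints at [-1.251, 0.628, 0.038, 1.517, -0.027, 0.996, -0.02], TCP at [244.572, 602.248, 197.913] pointing down, gripper open.
Joint ranges: [-3.06, 3.06], [-0.37, 2.12], [-1.25, 1.32], [0.18, 2.47], [-1.1, 4.24], [0.23, 1.98], [-2.94, 2.94]. Speed limits (rad/s): [2.57, 2.57, 3.14, 3.14, 3.14, 3.14, 3.14].

## Interface

Orientations are given as [roll, pitch, yaw] about the fixed x, y, z axes, in that order (R = Rz(yaw) Ry(pitch) Rx(roll)).
In Python, from cell import ctrl gives the robot as it stands.
- The arm moves only by the tool carry_out, never from a script. Its argument "deltas" is one flat list of numbers, 7 for each row, row after row: the turn, a rotation vector about the tool's x, y, z in degrees, then the shift along the tool's x, y, z in m, then the closure, from -1 (fully open) to 1 (shut). In form: [wx, wy, wz, dx, dy, dz, claw, wx, wy, wz, dx, dy, dz, claw, ...]. A call has 1 to 12 rows; each row shifts and turns the commanded pose from where the row before left it, along the tool's axes as they then stand; what a row does not reach is not made up. A row lasts 1/8 s, in which the tool goes at most 62.5 mm and 10.7 degrees, less where a joint would pass 70% of its speed; a pose out of reach is approached as far as the arm can. A call with a gripper value outside its range is refused whole. The fingers move at their own pace and stop on an object; the grip force is fixed at half the most. Time passes only in rows, so rows that do not move let the fingers close. It gives the time, the measured TCP pose, the force, the opening and the grip force at its end, in the units of the state.
- ctrl.read_state(): the state, without advancing time (a new reading comes with each control period).
- ctrl.get_image(name): name is "scene" or "top" or "wrist"; returns the picture (420x560x3 uint8, red, green, blue); there is no depth.
- ctrl.calibration(name): a dict with "mtx" (3x3 intrinsics, pixels), "R" (3x3) and "t" (3): a world point X has camera coordinates R X + t. Camera axes: x right, y down, z forward; pixel columns grow to the right and rows downward; lengths in mm; the calibration is good to about 2 mm. A picture is of the moment at which its call begins: read the wrist's pose just before it. calibration takes no time and is no camera call; for the wrist camera it gives the pose at the moment of the call.
- ctrl.finish_job(): hands the job in; it is judged then, once.
The state is a dict: "clock": time; "qpos": joint angles; "qd": joint speeds; "tau": joint torques, N m; "eef_pos": TCP position; "tool_rot": TCP orientation; "force": force on the tool from outside, world axes, zero at the start; "torque": the same for the moment, N m; "width": finger opening in mm; "gripper_force": force on a finger pad.
Only numpy, scipy, OpenCV 4.12 (cv2) and the standard library are available. Lean on these libraries where they do the work, as an engineer would, in place of code of your own. Each camera call takes 0.05 s, during which the arm holds its last target. There are 200 camera calls.

## Task

Put the mini washer back together: first nest the green basket upright in the washer's white tub and let go of it, then lower the blue agitator through it onto the splined spindle, turning it until the splines mesh, and push it fully home against the spring collar without forcing it. Finish while still gripping the agitator and pressing it down; do not let go. Leave the other things on the worktop as they are.

Things in the scene. Friction and masses are not known exactly. Their poses are not given: they have to be found in the camera images.
- mini_washer: White countertop mini washer, fixed. Origin: centre of its underside, on the spindle axis; z up; +x to the grey drive pod (55x100 mm, centred 113 mm out, dial up to 77 mm high). Grey base disc 190 mm wide. Round tub: flat inner floor 20 mm above the origin, inner radius 67 mm there, 82 mm at the rim (outer 87), rim 75 mm up. Beyond it a wall shelf overhangs from x = 0.60 on, 0.48 m up.
- spindle_tip (a point): Tip of the steel spindle's brass pilot (radius 6 mm, cone-ended), on the tub's axis, 90 mm above the washer's origin. Below it four spline teeth, 8 mm wide, reach 16 mm from the axis, 30 to 75 mm above the washer's origin, tops flat. Under the teeth a flange (radius 16 mm, top 30 mm above the washer's origin) stops the agitator: home.
- spindle (a joint): Angle (rad, counter-clockwise from above) of the spindle against the washer: at 0 its four teeth lie along the washer's +x, -x, +y, -y. It is stiff (0.6 N m) and stays where it stands.
- collar (a joint): How far (m) the orange spring collar (outer radius 27 mm) round the spindle's foot is pressed down: 0 = up, top 40 mm above the washer's origin; 0.010 = agitator home on the flange. It pushes up with 4.5 N at 0 and 9.5 N at 0.010, so an agitator let go of stands about 10 mm too high.
- basket: Green round basket, loose, about 150 g, upright, 85 mm high. Origin: centre of underside; yaw does not matter. Wall 8 mm thick, outer radius 60 mm at the foot, 70 mm at the rim: pinch the rim from above, a finger inside and one outside. Floor 4 mm thick with a hole of 37 mm radius for the spindle. Nested on the tub's floor, its rim is 105 mm above the washer's origin.
- agitator: Blue agitator, loose, about 250 g, upright, 150 mm high. Origin: centre of underside, z up. White square grip head on top, 28x28 mm, sides along x and y, 110 to 150 mm above the origin. Hub radius 27 mm; four vanes along +x, -x, +y, -y reach 41 mm from the axis, 0 to 55 mm high. Home: origin 30 mm above the washer's origin.
- socket (a point): Mouth of the cross-shaped socket, at the centre of the agitator's underside. 64 mm deep; its four slots lie under the vanes (agitator's x and y), 12 mm wide, to 18.5 mm from the axis. Meshes at any of the four quarter turns within about 0.1 rad; else the underside stops on the tops of the teeth, 75 mm above the washer's origin.
- starch_bottle: Green-and-white bottle with a teal cap, 61 mm wide, 200 mm high; a bystander, to be left alone. Origin: centre of its underside.
- polish_pot: Low grey-lidded pot, 69 mm wide, 41 mm high; a bystander, to be left alone. Origin: centre of its underside.
- scrub_brush: Wooden scrubbing brush, 61 x 154 x 46 mm; a bystander, to be left alone. Origin: centre of its underside.
There are look-alikes about, which are no part of the job. There is more than one size of the agitator; the job needs the larger.

How it is judged:
By the outcome, as a careful person would: the job done as asked, in the order asked, and still so for the second after the job is handed in, while the arm keeps its last pose, push and grip.
It also fails if it takes over 61 s, if anything falls off the work surface, if the arm or the gripper's body presses on something with over 40 N, if the wrist force passes 120 N, or if a joint passes its speed limit or range.

## Working session

There is one attempt and no reset: what is moved stays moved. The work goes in short steps, Python scripts to look and compute and a tool call to move; the robot and the scene stay as the last step left them, time stands still between calls to the robot, and variables do not carry over. Pictures are saved under pics/ and viewed, at most 10 in all, crops included, and the job is handed in when it is done.

Besides the shell and the picture viewer there is one more tool, called after "Request:" as a command line: name --argument value ..., lists and objects as JSON in quotes. carry_out: Moves the arm, as the interface text tells. Its arguments: {"type":"object","properties":{"deltas":{"type":"array"}},"required":["deltas"]}

```bash
mkdir -p pics; ls; python3 - <<'E'
from cell import ctrl
import cv2,numpy as np
s=ctrl.read_state(); print(s, ctrl.grip_depth)
for n in ("scene","top"):
    im=ctrl.get_image(n); cv2.imwrite(f"pics/{n}0.png",im[:,:,::-1]); c=ctrl.calibration(n); print(n,c)
E
```

```text
pics
{'clock': 0.0, 'qpos': array([-1.25079661,  0.62933513,  0.03843768,  1.51838377, -0.0270384 ,
        0.99626617, -0.01999774]), 'qd': array([-0.00104595,  0.00027781, -0.0006287 , -0.00105641, -0.00038312,
       -0.00026011, -0.00233989]), 'tau': array([-6.54337418e-04, -5.63398218e+01,  1.22545637e+00, -1.93438482e+01,
        1.08784102e-02,  1.05635799e-02,  2.00705671e-05]), 'eef_pos': array([244.29770937, 601.60536904, 196.99112425]), 'tool_rot': array([-3.13971758e+00, -1.03721713e-05,  2.75577739e+00]), 'force': array([-0.33190015,  0.14013089, -0.49336089]), 'torque': array([ 0.04115385,  0.00902162, -0.01001964]), 'gripper_force': 0.0, 'width': 85.39187691775089} 18.700000000000003
scene {'mtx': array([[393.57227887,   0.        , 278.9706633 ],
       [  0.        , 393.57227887, 205.49184753],
       [  0.        ,   0.        ,   1.        ]]), 'R': array([[ 0.8795858 , -0.47572638,  0.00363832],
       [-0.2753645 , -0.5153369 , -0.81154314],
       [ 0.38794744,  0.71281996, -0.58428117]]), 't': array([-391.33544441,  267.15130447,  609.44706521])}
top {'mtx': array([[458.96864941,   0.        , 275.36507834],
       [  0.        , 458.96864941, 206.4280953 ],
       [  0.        ,   0.        ,   1.        ]]), 'R': array([[ 0.36715954, -0.93015633,  0.00175351],
       [-0.91131546, -0.36009875, -0.1995821 ],
       [ 0.18627399,  0.07168047, -0.97987954]]), 't': array([ -89.22703845,  538.80038648, 1276.92014941])}
```

View pics/scene0.png

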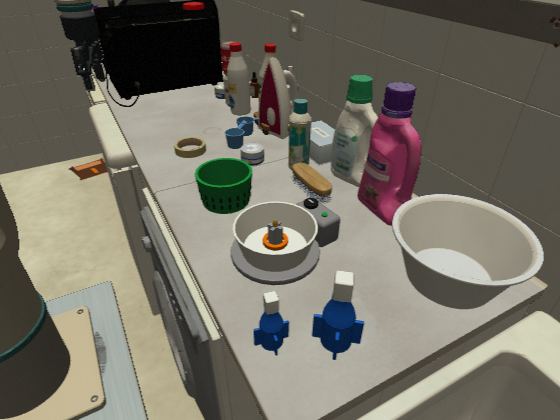

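View pics/top0.png

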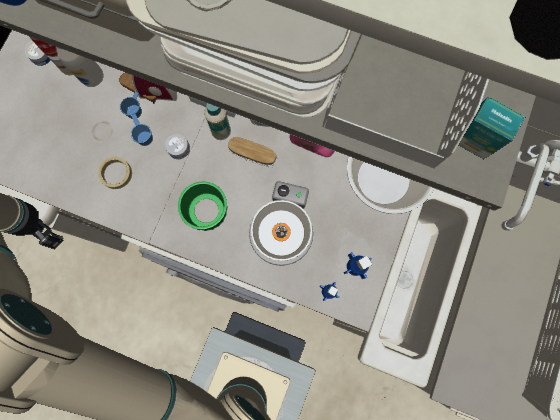

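The scene and top views show the basket at top px (203,205), the washer with its spindle at (281,232), and the large agitator at (358,264). The small look-alike agitator is at (330,291) and the pod is at (291,192).

```bash
cat > h.py <<'E'
import cv2,numpy as np
from cell import ctrl
from scipy.spatial.transform import Rotation as Ro
def cast(c,uv,z):
    uv=np.atleast_2d(np.float64(uv)); d=np.c_[uv,np.ones(len(uv))]@np.linalg.inv(c["mtx"]).T@c["R"]
    o=-c["R"].T@c["t"]; return (o+d*((z-o[2])/d[:,2])[:,None])[:,:2]
def proj(c,X):
    p=(c["R"]@np.float64(X)+c["t"]); p=c["mtx"]@p; return p[:2]/p[2]
def hsv(im,lo,hi): return cv2.inRange(cv2.cvtColor(im,cv2.COLOR_RGB2HSV),np.array(lo),np.array(hi))
def blobs(m,amin=30):
    cs,_=cv2.findContours(m,cv2.RETR_EXTERNAL,cv2.CHAIN_APPROX_NONE)
    return sorted([c for c in cs if cv2.contourArea(c)>amin],key=cv2.contourArea,reverse=True)
def circ(p):
    A=np.c_[2*p,np.ones(len(p))]; s=np.linalg.lstsq(A,(p**2).sum(1),rcond=None)[0]
    return s[:2],np.sqrt(s[2]+s[:2]@s[:2])
def load(n): return cv2.imread(f"pics/{n}.png")[:,:,::-1].copy()
def pose():
    s=ctrl.read_state(); return s["eef_pos"],Ro.from_euler("xyz",s["tool_rot"])
E
python3 - <<'E'
from h import *
for n in("top0","scene0"):
    im=load(n); c=ctrl.calibration(n[:-1]); print(n)
    for nm,lo,hi in(("green",(50,120,40),(75,255,255)),("blue",(105,150,50),(125,255,255)),("orange",(5,200,150),(18,255,255))):
        for b in blobs(hsv(im,lo,hi))[:4]:
            b=b[:,0]; print(nm,len(b),b.mean(0).round(),b.min(0),b.max(0), "z85",*[np.round(q,1) for q in circ(cast(c,b,85))],"z40",*[np.round(q,1) for q in circ(cast(c,b,40))])
im=load("top0")
out=cv2.resize(im[180:310,170:390],None,fx=3.6,fy=3.6,interpolation=cv2.INTER_CUBIC)
cv2.imwrite("pics/crop1.png",out[:,:,::-1])
E
```

```text
top0
green 138 [202. 206.] [178 182] [226 229] z85 [455.5 307.4] 67.6 z40 [461.5 317.6] 70.0
blue 88 [356. 266.] [344 253] [367 277] z85 [ 453.8 -155.7] 26.8 z40 [ 459.7 -161.9] 27.8
blue 58 [327. 292.] [320 285] [337 299] z85 [ 360.5 -108.4] 17.6 z40 [ 363.1 -113. ] 18.2
blue 50 [12.  1.] [0 0] [25  4] z85 [ 845.4 1117.4] 26.4 z40 [ 865.2 1156.2] 27.4
scene0
green 185 [223. 185.] [195 158] [251 213] z85 [441.6 256.2] 95.3 z40 [465.6 324.2] 104.1
green 89 [360.  89.] [347  75] [371 103] z85 [1118.7  622.4] 117.0 z40 [1204.9  724.1] 127.8
blue 176 [337. 328.] [313 299] [363 359] z85 [ 436.8 -197.5] 40.5 z40 [ 460.3 -171.2] 44.2
blue 123 [271. 332.] [254 313] [288 354] z85 [ 345.4 -159.5] 27.9 z40 [ 360.5 -129.7] 30.5
orange 74 [275. 241.] [263 233] [287 247] z85 [447.6  22. ] 20.5 z40 [472.1  68.4] 22.4
```

View pics/crop1.png

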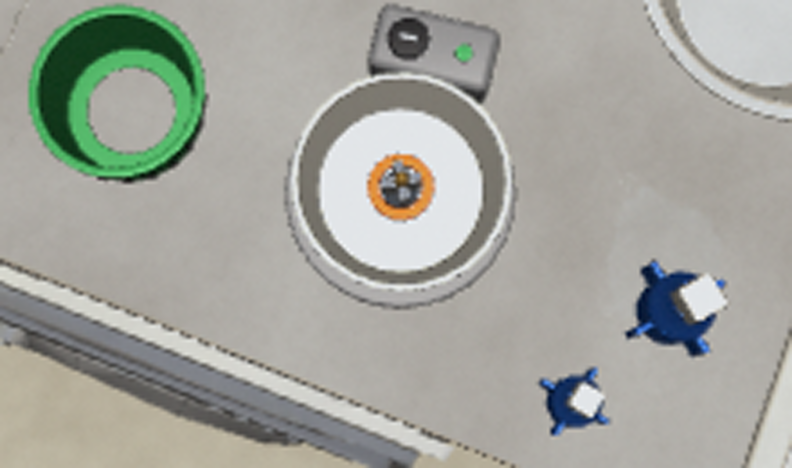

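The crop shows the basket upright at left, the washer with its orange collar and toothed spindle, and the large agitator's white head at about top px (364,263).

```bash
python3 - <<'E'
from h import *
p,R=pose(); c=ctrl.calibration("wrist"); o=-c["R"].T@c["t"]
print("cam in tool",R.inv().apply(o-p).round(1)); print("cam axes in tool (rows)",R.inv().apply(c["R"]).round(3)); print(c["mtx"].round(1))
print("tool axes",R.as_matrix().round(3))
im=load("top0"); c=ctrl.calibration("top")
g=blobs(hsv(im,(15,0,0),(1,1,1)))
m=cv2.inRange(im,(205,205,205),(255,255,255))
for b in blobs(m,60)[:12]:
    b=b[:,0]; print(len(b),b.mean(0).round(), "z20",*[np.round(q,1) for q in circ(cast(c,b,20))],"z150",cast(c,b.mean(0),150).round(1))
m=hsv(im,(5,150,120),(20,255,255)); 
for b in blobs(m,20)[:5]: b=b[:,0]; print("or",b.mean(0).round(),*[np.round(q,1) for q in circ(cast(c,b,40))])
E
```

```text
cam in tool [  84.5    0.6 -177. ]
cam axes in tool (rows) [[-0.001  1.    -0.001]
 [-0.946 -0.001 -0.325]
 [-0.325  0.     0.946]]
[[306.4   0.  278.6]
 [  0.  306.4 209.8]
 [  0.    0.    1. ]]
tool axes [[-0.926  0.376 -0.001]
 [ 0.376  0.926 -0.002]
 [-0.    -0.002 -1.   ]]
397 [413. 338.] z20 [ 367.  -358.6] 121.6 z150 [[ 327.5 -343.5]]
125 [281. 233.] z20 [474.1  74. ] 64.9 z150 [[455.   68.5]]
128 [397. 311.] z20 [ 383.6 -320.2] 54.5 z150 [[ 375.2 -283.7]]
257 [381. 182.] z20 [ 733.2 -149.8] 53.5 z150 [[ 682.6 -133.5]]
119 [417. 251.] z20 [ 572.4 -318.7] 53.0 z150 [[ 542.4 -283.3]]
136 [391. 282.] z20 [ 456.3 -247.9] 65.6 z150 [[ 439.8 -246. ]]
173 [454. 204.] z20 [ 701.7 -366.6] 70.6 z150 [[ 698.2 -336.2]]
96 [228. 278.] z20 [296.7 164.5] 39.1 z150 [[292.8 152.9]]
31 [365. 262.] z20 [ 482.7 -185.5] 14.7 z150 [[ 463.3 -165.5]]
64 [277. 298.] z20 [274.6  16.6] 33.0 z150 [[292.4  16.2]]
or [281. 231.] [473.5  74.5] 24.4
```

Request:
carry_out --deltas '[0, 0, 0, -0.035, -0.0165, -0.0065, -1, 0, 0, 0, -0.035, -0.0165, -0.0065, -1, 0, 0, 0, -0.035, -0.0165, -0.0065, -1, 0, 0, 0, -0.035, -0.0165, -0.0065, -1, 0, 0, 0, -0.035, -0.0165, -0.0065, -1, 0, 0, 0, -0.035, -0.0165, -0.0065, -1, 0, 0, 0, -0.035, -0.0165, -0.0065, -1, 0, 0, 0, -0.035, -0.0165, -0.0065, -1, 0, 0, -7.4, 0, 0, 0, -1, 0, 0, -7.4, 0, 0, 0, -1, 0, 0, -7.4, 0, 0, 0, -1]'

```text
clock: 1.48
eef_pos: [454.1, 374.2, 249.5]
tool_rot: [-3.141, -0.001, -3.136]
force: [-0.8, 0.4, -0.1]
width: 85.2
gripper_force: 0.0
```

```bash
cat >> h.py <<'E'
def snap(n,f):
    c=ctrl.calibration(n); im=ctrl.get_image(n); cv2.imwrite(f"pics/{f}.png",im[:,:,::-1]); return im,c
def togo(x,y,z,yaw_deg):
    p,R=pose(); print("tool shift",(R.inv().apply(np.array([x,y,z])-p)/1000).round(4),"turn about tool",np.degrees((R.inv()*Ro.from_euler("xyz",[np.pi,0,np.radians(yaw_deg)])).as_rotvec()).round(2))
E
python3 - <<'E'
from h import *
p,R=pose(); print(p,R.as_euler("xyz",degrees=True),ctrl.read_state()["qpos"].round(2))
im,c=snap("wrist","w1")
b=blobs(hsv(im,(50,120,40),(75,255,255)))[0][:,0]
print(len(b),b.min(0),b.max(0))
h=cv2.convexHull(b.astype(np.int32))[:,0]
e=cv2.fitEllipse(b); print(e)
w=cast(c,b,85); print(circ(w)); print(w.min(0),w.max(0))
E
```

```text
[454.10430033 374.24034844 249.45016815] [-1.79966529e+02 -4.72709576e-02 -1.79676347e+02] [-0.71  0.49 -0.05  1.63  0.03  1.03  0.82]
336 [161 123] [281 239]
((220.85433959960938, 181.0652618408203), (113.8190689086914, 121.5862808227539), 120.43962097167969)
(array([457.00519331, 309.15842963]), np.float64(68.15663850170819))
[388.82658292 240.54084743] [525.05710943 377.81973646]
```

View pics/w1.png

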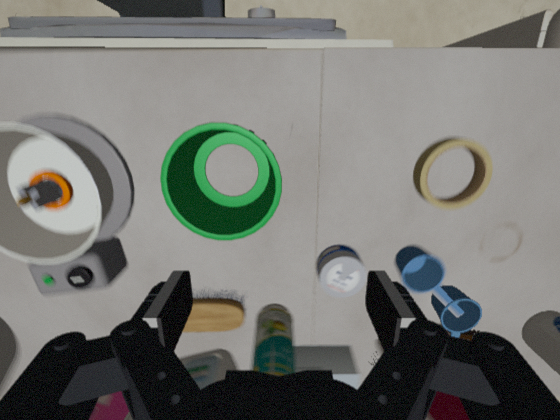

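The wrist view shows the basket rim, an ellipse at px (221,181), with a clear way down for the fingers at its +y side.

Request:
carry_out --deltas '[0, 0, 0, -0.003, 0, 0.045, -1, 0, 0, 0, 0, 0, 0.045, -1, 0, 0, 0, 0, 0, 0.045, -1, 0, 0, 0, 0, 0, 0.045, -1, 0, 0, 0, 0, 0, 0.013, -1, 0, 0, 0, 0, 0, 0, 1, 0, 0, 0, 0, 0, 0, 1, 0, 0, 0, 0, 0, 0, 1, 0, 0, 0, 0, 0, 0, 1, 0, 0, 0, 0, 0, 0, 1, 0, 0, 0, 0, 0, 0, 1]'

```text
clock: 2.9
eef_pos: [457.4, 374.7, 57.1]
tool_rot: [3.141, 0.0, -3.14]
force: [0.6, -0.8, -0.7]
width: -0.1
gripper_force: 0.0
```

```bash
python3 - <<'E'
from h import *
s=ctrl.read_state(); print(s["eef_pos"],s["tool_rot"],s["width"],s["gripper_force"],s["force"])
im,c=snap("wrist","w2")
m=hsv(im,(50,120,40),(75,255,255)); b=blobs(m)[0][:,0]; print(b.min(0),b.max(0)); 
E
```

```text
[457.36010609 374.65222892  57.05841535] [ 3.14140581e+00  1.29145849e-04 -3.13995947e+00] -0.06918631563157883 0.0 [ 0.56053223 -0.76169339 -0.73902384]
[ 26 136] [283 355]
```

View pics/w2.png

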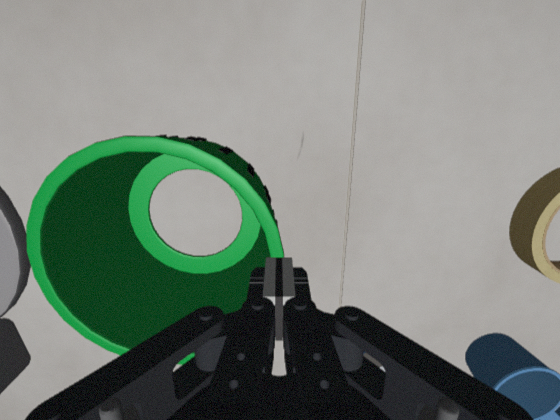

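The fingers are shut empty at px (279,265), with the basket rim's right edge at about px (283,245), so I'll measure where the basket is now.

```bash
python3 - <<'E'
from h import *
im=load("w2"); c=ctrl.calibration("wrist"); b=blobs(hsv(im,(50,120,40),(75,255,255)))[0][:,0]
b=cv2.convexHull(b)[:,0]
q=b[(b[:,0]<150)]; print(len(q))
for z in(75,85,95): print(z,circ(cast(c,q,z)))
print(cast(c,b[b[:,0].argmax()],85),proj(c,[457.4,374.7,57]),proj(c,[457.4,374.7,75.7]))
im,c=snap("top","t2"); b=blobs(hsv(im,(50,120,40),(75,255,255)))[0][:,0]; print(circ(cast(c,b,85)),b.min(0),b.max(0))
E
```

```text
30
75 (array([462.02280768, 304.18431916]), np.float64(73.76684316508587))
85 (array([456.4283048 , 308.65401616]), np.float64(69.12601780744345))
95 (array([450.83380192, 313.12371317]), np.float64(64.48519244979953))
[[448.95753539 377.79374118]] [277.42716131 244.76027392] [277.33350972 258.76742518]
(array([454.54883219, 303.57447377]), np.float64(64.35718254739308)) [178 182] [226 229]
```

```bash
python3 - <<'E'
from h import *
c=ctrl.calibration("wrist")
for z in (57,66,76,86,96): print(z,[proj(c,[x,374.7,z]).round(0) for x in(446.4,468.4)])
im,cs=snap("scene","s2"); t=load("t2"); a=im[130:230,160:300]; 
w=load("w2")[200:360,200:360]
o=np.hstack([cv2.resize(a,(420,300),interpolation=2),cv2.resize(w,(300,300),interpolation=2)])
cv2.imwrite("pics/crop2.png",o[:,:,::-1])
E
```

```text
57 [array([277., 229.]), array([277., 260.])]
66 [array([277., 235.]), array([277., 267.])]
76 [array([277., 242.]), array([277., 276.])]
86 [array([277., 250.]), array([277., 285.])]
96 [array([277., 259.]), array([277., 296.])]
```

View pics/crop2.png

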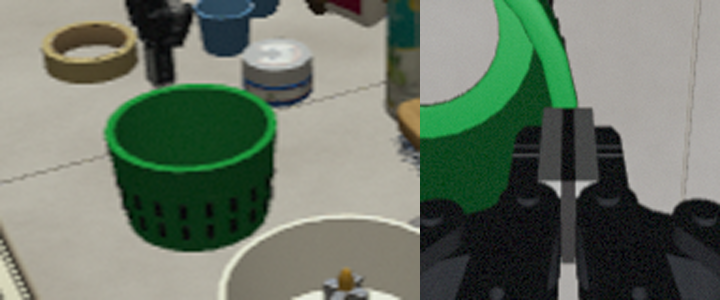

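```bash
python3 - <<'E'
from h import *
c=ctrl.calibration("scene"); print((proj(c,[456.4,308.7+66,85])-[160,130])*3)
for z in (57,75,94): print(z,[((proj(c,[x,374.7,z])-[160,130])*3).round(0) for x in(446.4,457.4,468.4)])
c=ctrl.calibration("top")
print([proj(c,[457.4,374.7,z]).round(1) for z in(57,94)], proj(c,[456.4,374.7,85]))
s=ctrl.read_state(); print(s["qpos"].round(3),s["width"],s["force"])
t=load("t2")[170:240,150:260]; cv2.imwrite("pics/crop3.png",cv2.resize(t,None,fx=6,fy=6,interpolation=2)[:,:,::-1])
E
```

```text
[159.51989126  84.63588526]
57 [array([152., 116.]), array([164., 113.]), array([176., 110.])]
75 [array([150.,  98.]), array([162.,  95.]), array([174.,  92.])]
94 [array([147.,  78.]), array([160.,  75.]), array([172.,  72.])]
[array([182.5, 198. ]), array([179.9, 195.2])] [180.4301038  196.22659116]
[-0.709  0.728 -0.039  1.804  0.045  0.611  0.797] 0.4277318264459301 [ 0.29238218  0.26317155 -0.40577584]
```

View pics/crop3.png

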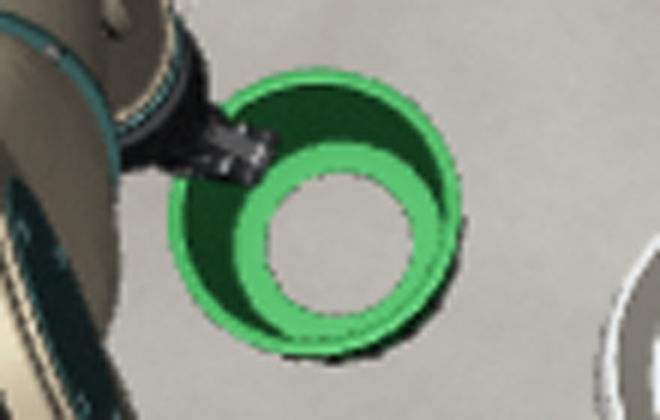

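The views indicate that the real fingertips sit just above the rim, about 30 mm behind the commanded TCP. I'll open, go 28 mm deeper (clear of everything under either reading), and close again.

Request:
carry_out --deltas '[0, 0, 0, 0, 0, 0, -1, 0, 0, 0, 0, 0, 0, -1, 0, 0, 0, 0, 0, 0, -1, 0, 0, 0, 0, 0, 0, -1, 0, 0, 0, 0, 0, 0.014, -1, 0, 0, 0, 0, 0, 0.014, -1, 0, 0, 0, 0, 0, 0, 1, 0, 0, 0, 0, 0, 0, 1, 0, 0, 0, 0, 0, 0, 1, 0, 0, 0, 0, 0, 0, 1, 0, 0, 0, 0, 0, 0, 1, 0, 0, 0, 0, 0, 0, 1]'

```text
clock: 4.55
eef_pos: [459.1, 373.5, 30.2]
tool_rot: [-3.141, 0.003, -3.139]
force: [2.5, -1.7, 7.5]
width: 6.9
gripper_force: 57.4
```

```bash
python3 - <<'E'
from h import *
im,c=snap("wrist","w3")
cv2.imwrite("pics/w3b.png",im[:,:,::-1])
E
```

```text
(no output)
```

View pics/w3.png

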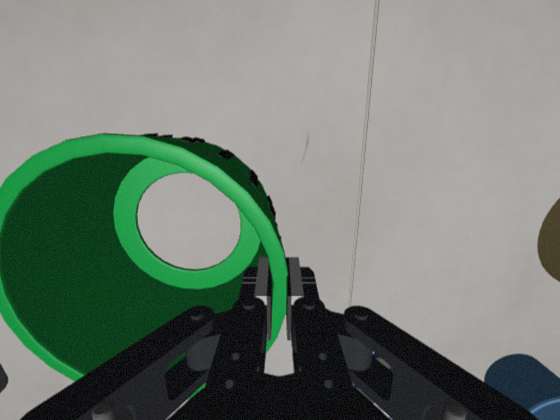

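The rim is now gripped at px (279,290): width 6.9 mm, 57 N. Next I lift it and pin down the washer centre.

Request:
carry_out --deltas '[0, 0, 0, 0, 0, -0.03, 1, 0, 0, 0, 0, 0, -0.045, 1, 0, 0, 0, 0, 0, -0.045, 1, 0, 0, 0, 0, 0, 0, 1]'

```text
clock: 5.1
eef_pos: [459.5, 376.6, 152.7]
tool_rot: [3.136, 0.006, -3.14]
force: [0.1, 0.2, -1.0]
width: 5.6
gripper_force: 61.9
```

```bash
python3 - <<'E'
from h import *
s=ctrl.read_state(); p,R=pose(); print(p,s["tool_rot"],s["width"],s["gripper_force"],s["force"])
im,c=snap("wrist","w4")
o=-c["R"].T@c["t"]; tc=R.inv().apply(o-p); Rt=c["R"]@R.as_matrix()
b=cv2.convexHull(blobs(hsv(im,(50,120,40),(75,255,255)))[0][:,0])[:,0]
q=b[(b[:,0]<180)&(b[:,0]>3)]
for z in (195,200,205,210): print(z,circ(cast(c,q,z)))
# washer from w1
p1=np.array([454.10430033,374.24034844,249.45016815]);R1=Ro.from_euler("xyz",[-1.79966529e+02,-4.72709576e-02,-1.79676347e+02],degrees=True)
Rc=Rt@R1.inv().as_matrix(); c1=dict(mtx=c["mtx"],R=Rc,t=-Rc@(p1+R1.apply(tc)))
w1=load("w1"); b1=blobs(hsv(w1,(50,120,40),(75,255,255)))[0][:,0]; print("chk",circ(cast(c1,b1,85)))
m=cv2.inRange(w1,(200,200,200),(255,255,255))
for b in blobs(m,300)[:4]:
    b=cv2.convexHull(b)[:,0]; b=b[b[:,0]>2]; print(b.min(0),b.max(0),"z75",circ(cast(c1,b,75)),"z20",circ(cast(c1,b,20)))
for b in blobs(hsv(w1,(5,170,120),(20,255,255)),20)[:3]:
    h=cv2.convexHull(b)[:,0]; print("or",h.mean(0),circ(cast(c1,h,40)))
# top: tub rim outer at z75
E
```

```text
[459.46390977 376.57796125 152.65609643] [ 3.13612759  0.00590864 -3.1401873 ] 5.64241620704112 61.87343926343601 [ 0.05981359  0.24734001 -0.98274325]
195 (array([453.4932584 , 315.57692114]), np.float64(71.04522687359318))
200 (array([450.53885341, 317.83879954]), np.float64(68.39729192411815))
205 (array([447.58444841, 320.10067794]), np.float64(65.74935697463845))
210 (array([444.63004342, 322.36255634]), np.float64(63.10142202516497))
chk (array([457.02738   , 309.16748506]), np.float64(68.15483693645974))
or [ 52.9047619  188.85714286] (array([476.40066869,  77.52001781]), np.float64(24.021873843169345))
```

```bash
python3 - <<'E'
from h import *
im,c=snap("scene","s4"); w=load("w4")
cv2.imwrite("pics/crop4.png",np.hstack([cv2.resize(im[70:240,130:330],(470,400),interpolation=2),cv2.resize(w[100:420,0:330],(330,320))[:, :].copy() if 0 else cv2.resize(w[60:420,0:330],(330,400),interpolation=2)])[:,:,::-1])
E
```

```text
(no output)
```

View pics/crop4.png

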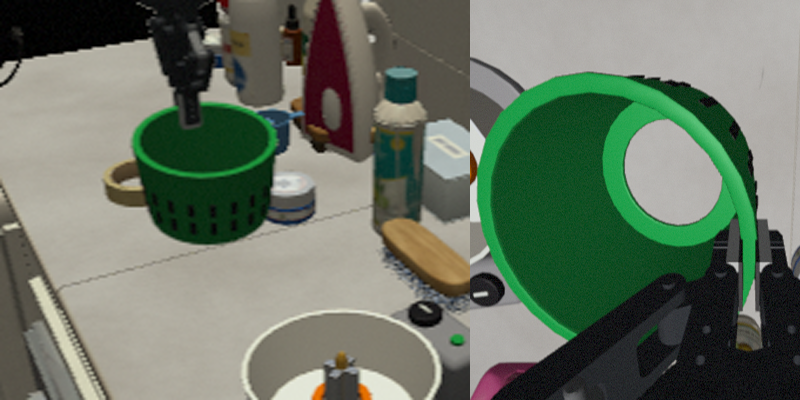

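The basket is held but tilted about 6.7° (its flared wall aligned with the pads, the -y side low). I'll lean the tool to right it and then re-measure.

Request:
carry_out --deltas '[3.3, 0, 0, 0, 0, 0, 1, 3.3, 0, 0, 0, 0, 0, 1, 0, 0, 0, 0, 0, 0, 1, 0, 0, 0, 0, 0, 0, 1]'

```text
clock: 5.7
eef_pos: [456.8, 373.5, 147.7]
tool_rot: [-3.025, -0.002, -3.14]
force: [-0.4, 0.1, -1.5]
width: 5.6
gripper_force: 61.8
```

```bash
cat > m.py <<'E'
from h import *
import sys
s=ctrl.read_state(); p,R=pose(); print(p.round(1),s["tool_rot"].round(3),round(s["width"],1),round(s["gripper_force"],1),s["force"].round(1))
for n in("wrist","top","scene"):
    im,c=snap(n,sys.argv[1]+n)
    bs=blobs(hsv(im,(50,120,40),(75,255,255)),100)[:1]
    b=bs[0][:,0]; h=cv2.convexHull(b)[:,0]; print(n,b.min(0),b.max(0))
    if n=="scene": continue
    if n=="wrist": h=h[(h[:,0]<180)&(h[:,0]>3)]
    for z in map(float,sys.argv[2:]): g=circ(cast(c,h,z)); print("  z",z,g[0].round(1),g[1].round(1),"resid",(np.linalg.norm(cast(c,h,z)-g[0],axis=1)-g[1]).std().round(2))
    m=np.zeros(im.shape[:2],np.uint8); cv2.drawContours(m,[bs[0]],-1,255,-1)
    bright=cv2.bitwise_and(cv2.bitwise_not(hsv(im,(50,120,30),(75,255,255))),m)
    for k in blobs(bright,150)[:1]:
        e=cv2.fitEllipse(k); k=k[:,0]; g=circ(cast(c,k,float(sys.argv[2])-83)); print("  hole at first z-83:",g[0].round(1),g[1].round(1))
E
python3 m.py a 195 200 205
```

```text
[456.8 373.5 147.7] [-3.025e+00 -2.000e-03 -3.140e+00] 5.6 61.8 [-0.4  0.1 -1.5]
wrist [  7 125] [287 366]
  z 195.0 [455.5 310. ] 74.5 resid 0.35
  z 200.0 [452.3 313.3] 71.6 resid 0.34
  z 205.0 [449.1 316.6] 68.7 resid 0.32
  hole at first z-83: [455.1 309.9] 37.5
top [165 172] [218 223]
  z 195.0 [450. 314.] 69.8 resid 1.83
  z 200.0 [449.3 312.8] 69.5 resid 1.82
  z 205.0 [448.6 311.5] 69.2 resid 1.81
  hole at first z-83: [451.9 316.5] 37.1
scene [185 114] [246 170]
```

```bash
python3 - <<'E'
from h import *
p,R=pose()
for d in ([25,-239.5,0],[0,0,-40],[0,0,-10]): print(R.inv().apply(d).round(2))
E
```

```text
[ -24.91 -237.91   27.61]
[-2.000e-02  4.610e+00  3.973e+01]
[-0.    1.15  9.93]
```

Request:
carry_out --deltas '[0, 0, 0, -0.003, -0.03, 0.0035, 1, 0, 0, 0, -0.003, -0.03, 0.0035, 1, 0, 0, 0, -0.003, -0.03, 0.0035, 1, 0, 0, 0, -0.003, -0.03, 0.0035, 1, 0, 0, 0, -0.003, -0.03, 0.0035, 1, 0, 0, 0, -0.003, -0.03, 0.0035, 1, 0, 0, 0, -0.004, -0.03, 0.0035, 1, 0, 0, 0, -0.003, -0.028, 0.0035, 1, 0, 0, 0, 0, 0, 0, 1, 0, 0, 0, 0, 0, 0, 1]'

```text
clock: 7.1
eef_pos: [482.8, 135.4, 148.6]
tool_rot: [-3.027, 0.001, -3.14]
force: [0.1, 0.8, -1.5]
width: 5.3
gripper_force: 61.8
```

```bash
python3 m.py b 203; python3 - <<'E'
from h import *
im=load("btop"); c=ctrl.calibration("top")
for b in blobs(hsv(im,(5,150,120),(20,255,255)),5)[:3]: b=b[:,0]; print("or",b.mean(0),cast(c,b.mean(0),40))
im=load("bwrist"); c=ctrl.calibration("wrist")
for b in blobs(hsv(im,(5,150,100),(20,255,255)),30)[:3]: h=cv2.convexHull(b)[:,0]; print("or",h.mean(0),circ(cast(c,h,40)))
E
```

```text
[482.8 135.4 148.6] [-3.027e+00  1.000e-03 -3.140e+00] 5.3 61.8 [ 0.1  0.8 -1.5]
wrist [  7 125] [287 367]
  z 203.0 [477.5  77.8] 71.4 resid 0.31
  hole at first z-83: [478.3  74.9] 36.2
top [254 195] [307 247]
  z 203.0 [475.8  77.6] 68.1 resid 0.55
scene [238 153] [311 225]
or [280.58333333 231.16666667] [[474.08669018  75.01000784]]
or [211.71428571 190.78571429] (array([477.888641  ,  63.09417923]), np.float64(15.733267898394026))
or [237.9 206.1] (array([495.5914607 ,  82.63176172]), np.float64(5.2756715270980905))
```

Request:
carry_out --deltas '[0, 0, 0, 0.0015, -0.0025, 0, 1, 0, 0, 0, 0, 0.0023, 0.02, 1, 0, 0, 0, 0, 0.0023, 0.02, 1, 0, 0, 0, 0, 0.0023, 0.02, 1, 0, 0, 0, 0, 0.0023, 0.02, 1, 0, 0, 0, 0, 0.0008, 0.007, 1, 0, 0, 0, 0, 0, 0, 1]'

```text
clock: 8.12
eef_pos: [481.1, 132.5, 61.0]
tool_rot: [-3.026, -0.001, -3.14]
force: [-0.2, -0.8, -1.4]
width: 5.6
gripper_force: 61.9
```

```bash
python3 m.py c 117
```

```text
[481.1 132.5  61. ] [-3.026e+00 -1.000e-03 -3.140e+00] 5.6 61.9 [-0.2 -0.8 -1.4]
wrist [  7 125] [287 366]
  z 117.0 [474.2  75.1] 69.5 resid 0.3
  hole at first z-83: [477.2  71.2] 36.8
top [257 203] [306 252]
  z 117.0 [474.7  74. ] 68.1 resid 0.6
scene [241 190] [310 252]
```

Request:
carry_out --deltas '[0, 0, 0, 0, 0.0005, 0.004, 1, 0, 0, 0, 0, 0.0004, 0.003, 1, 0, 0, 0, 0, 0.0003, 0.003, 1, 0, 0, 0, 0, 0, 0, 1]'

```text
clock: 8.78
eef_pos: [481.0, 132.4, 50.8]
tool_rot: [-3.026, -0.001, -3.14]
force: [0.2, 1.5, -1.4]
width: 5.4
gripper_force: 61.8
```

Request:
carry_out --deltas '[0, 0, 0, 0, 0.0002, 0.002, 1, 0, 0, 0, 0, 0.0001, 0.001, 1, 0, 0, 0, 0, 0, 0, 1]'

```text
clock: 9.15
eef_pos: [481.8, 132.8, 49.9]
tool_rot: [-3.027, 0.002, -3.14]
force: [-2.7, 1.3, 17.1]
width: 5.8
gripper_force: 64.8
```

Contact at 17 N and at the expected floor height, so I ease off and open partway.

Request:
carry_out --deltas '[0, 0, 0, 0, 0, -0.0015, 1, 0, 0, 0, 0, 0, 0, 0.2, 0, 0, 0, 0, 0, 0, 0.2, 0, 0, 0, 0, 0, 0, 0.2]'

```text
clock: 9.65
eef_pos: [481.2, 132.6, 49.3]
tool_rot: [-3.026, -0.0, -3.14]
force: [-0.6, 0.9, 0.0]
width: 34.6
gripper_force: 0.0
```

```bash
python3 m.py d 105; python3 -c "
from h import *
p,R=pose(); print(R.inv().apply([0,0,100]).round(1))"
```

```text
[481.2 132.6  49.3] [-3.026 -0.    -3.14 ] 34.6 0.0 [-0.6  0.9  0. ]
wrist [  8 128] [287 370]
  z 105.0 [475.6  75.1] 70.0 resid 0.28
top [257 204] [306 251]
  z 105.0 [475.4  74.1] 67.8 resid 0.7
scene [241 194] [309 252]
[  0.  -11.5 -99.3]
```

Request:
carry_out --deltas '[0, 0, 0, 0, 0, -0.02, 0.2, 0, 0, 0, 0, 0, -0.04, 0.2, 0, 0, 0, 0, 0, -0.04, -1, 0, 0, 0, 0, 0, -0.04, -1, 0, 0, 0, 0, 0, -0.04, -1, -3.3, 0, 0, 0, 0, 0, -1, -3.3, 0, 0, 0, 0, 0, -1, 0, 0, 0, -0.018, -0.026, 0, -1, 0, 0, 0, -0.018, -0.026, 0, -1, 0, 0, 0, -0.018, -0.026, 0, -1, 0, 0, 0, 0, 0, 0, -1]'

```text
clock: 11.18
eef_pos: [536.3, 72.3, 228.1]
tool_rot: [-3.14, 0.0, 3.138]
force: [0.4, 0.8, -0.6]
width: 85.3
gripper_force: 0.0
```

```bash
python3 - <<'E'
from h import *
p,R=pose(); print(p,R.as_euler("xyz",degrees=True))
im,c=snap("wrist","e1")
q=proj(c,[475.5,75.5,75]); print("spindle px",q)
for b in blobs(hsv(im,(5,150,100),(20,255,255)),20)[:4]: h=cv2.convexHull(b)[:,0]; print("or",h.mean(0).round(1),cv2.contourArea(b),[np.round(k,1) for k in circ(cast(c,h,40))],circ(cast(c,h,90))[0])
b=blobs(hsv(im,(50,120,40),(75,255,255)))[0]; h=cv2.convexHull(b)[:,0]; print("rim",circ(cast(c,h,105)))
u,v=q.astype(int); cr=im[v-45:v+45,u-45:u+45]; np.save("e1.npy",cr)
cv2.imwrite("pics/e1c.png",cv2.resize(cr,None,fx=6.5,fy=6.5,interpolation=cv2.INTER_CUBIC)[:,:,::-1]); print(u,v)
E
```

```text
[536.30992543  72.32853945 228.08388125] [-1.79911146e+02  1.62140606e-02  1.79818199e+02]
spindle px [280.71675343 128.15493705]
or [279.  125.1] 1575.5 [array([473.9,  75.2]), np.float64(25.7)] [470.91485954  74.96658372]
rim (array([474.92532465,  75.02745839]), np.float64(68.95769967554247))
280 128
```

```bash
python3 - <<'E'
from h import *
c=ctrl.calibration("wrist"); im=load("e1"); H=cv2.cvtColor(im,cv2.COLOR_RGB2HSV)
for ctr in((474,75),(475,75),(474,76),(474.7,75.6)):
  for r in (11,13,15):
    a=np.radians(np.arange(0,360,5)); px=np.array([proj(c,[ctr[0]+r*np.cos(t),ctr[1]+r*np.sin(t),75]) for t in a]).astype(np.float32)
    S=cv2.remap(H,px[None,:,0],px[None,:,1],1)[0].astype(float); 
    for nm,f in(("grey",255-S[:,1]),("V*",S[:,2]*(S[:,1]<100))):
        z=(f*np.exp(4j*a)).sum()/np.abs(f-f.mean()).sum(); print(ctr,r,nm,"ang",np.degrees(np.angle(z)/4).round(1),abs(z).round(2))
    if ctr==(474.7,75.6): print(S[:,2].astype(int).tolist(),(S[:,1]<100).astype(int).tolist())
# pod direction in top view, dial & pod grey
t=load("top0"); ct=ctrl.calibration("top"); g=blobs(hsv(t,(50,120,60),(75,255,255)),3)
for b in g: 
    x=cast(ct,b[:,0].mean(0),75)[0]; print("green",b[:,0].mean(0),x, np.degrees(np.arctan2(x[1]-75,x[0]-474)))
E
```

```text
(474, 75) 11 grey ang 15.0 0.16
(474, 75) 11 V* ang 25.1 0.32
(474, 75) 13 grey ang 31.6 0.32
(474, 75) 13 V* ang 28.8 0.41
(474, 75) 15 grey ang -42.1 0.19
(474, 75) 15 V* ang -41.2 0.24
(475, 75) 11 grey ang 23.0 0.31
(475, 75) 11 V* ang 27.3 0.36
(475, 75) 13 grey ang 41.3 0.14
(475, 75) 13 V* ang 34.4 0.2
(475, 75) 15 grey ang -39.4 0.17
(475, 75) 15 V* ang -39.1 0.21
(474, 76) 11 grey ang 28.2 0.2
(474, 76) 11 V* ang 31.0 0.35
(474, 76) 13 grey ang 31.5 0.34
(474, 76) 13 V* ang 29.6 0.41
(474, 76) 15 grey ang -44.1 0.13
(474, 76) 15 V* ang -36.1 0.14
(474.7, 75.6) 11 grey ang 25.2 0.15
(474.7, 75.6) 11 V* ang 30.1 0.37
[180, 186, 191, 191, 177, 162, 152, 149, 149, 152, 151, 152, 150, 128, 101, 82, 82, 81, 82, 84, 89, 107, 139, 155, 154, 154, 154, 155, 155, 143, 90, 67, 70, 78, 83, 93, 119, 145, 151, 152, 149, 150, 152, 148, 135, 100, 85, 85, 83, 84, 86, 91, 98, 101, 95, 98, 124, 146, 150, 149, 149, 150, 152, 155, 161, 173, 176, 177, 169, 169, 179, 176] [1, 1, 1, 1, 1, 1, 1, 1, 1, 1, 1, 1, 1, 1, 1, 1, 1, 1, 1, 1, 1, 1, 1, 1, 1, 1, 1, 1, 1, 1, 1, 1, 1, 1, 1, 1, 1, 1, 1, 1, 1, 1, 1
[... 813 characters left out ...]
, 200, 189, 173, 170, 143, 160, 153, 149, 150, 159, 172, 175, 196, 200, 192, 172, 136, 114, 122, 145, 151, 151, 153, 155, 135, 70, 77, 89, 87, 88, 86, 84, 78, 85, 123, 153, 151, 151, 152, 146, 133, 137, 168, 194, 192, 190, 179, 171, 173, 181, 183, 187, 194, 195, 196, 196, 198, 199, 199, 199, 199, 203, 203, 201, 201, 203, 203, 201] [0, 0, 0, 0, 0, 0, 1, 1, 1, 1, 1, 1, 1, 1, 1, 1, 1, 1, 1, 1, 1, 1, 1, 1, 1, 1, 1, 1, 1, 1, 1, 1, 1, 1, 1, 1, 1, 1, 1, 1, 1, 1, 1, 1, 1, 1, 1, 1, 1, 1, 1, 1, 1, 0, 0, 0, 0, 0, 0, 0, 0, 0, 0, 0, 0, 0, 0, 0, 0, 0, 0, 0]
green [201.92537313 205.04477612] [456.66893088 309.9503161 ] 94.21877246272776
green [298.125 194.125] [587.53081953  65.88517251] -4.590149177189835
```

```bash
python3 - <<'E'
from h import *
c=ctrl.calibration("wrist"); im=load("e1")
ctr=np.array([475.,75.5]); W=[(-25,-25),(25,-25),(25,25),(-25,25)]
src=np.float32([proj(c,[ctr[0]+x,ctr[1]+y,75]) for x,y in W]); dst=np.float32([[(x+25)*8,(25-y)*8] for x,y in W])
Hm=cv2.getPerspectiveTransform(src,dst); r=cv2.warpPerspective(im,Hm,(400,400),flags=cv2.INTER_CUBIC)
cv2.imwrite("pics/spin.png",r[:,:,::-1])
hs=cv2.cvtColor(r,cv2.COLOR_RGB2HSV); m=((hs[...,1]<40)&(hs[...,2]>140)&(hs[...,2]<162)).astype(np.uint8)*255
m=cv2.morphologyEx(m,cv2.MORPH_OPEN,np.ones((9,9))); cv2.imwrite("pics/spinm.png",m)
n,l,st,ce=cv2.connectedComponentsWithStats(m)
for i in range(1,n):
    if st[i,4]>300: x=(ce[i][0]/8-25,25-ce[i][1]/8); print(np.round(x,1),st[i,4]/64,np.hypot(*x).round(1),np.degrees(np.arctan2(x[1],x[0])).round(1), np.round(st[i,:4]/8-[25,25,0,0],1))
print(hs[::40,200,2],)
E
```

```text
[-8.1 11. ] 65.1875 13.6 126.3 [-12.8 -16.9  10.   11.5]
[7.1 7.6] 55.9375 10.4 47.1 [  2.1 -11.9  10.1   8.9]
[-11.3  -4.4] 59.84375 12.1 -158.7 [-16.8  -0.5  10.9  10. ]
[ 3.9 -7.6] 58.125 8.6 -62.8 [-1.1  2.8  9.8 10. ]
[186 202 199  83 111 146 149  66 186 200]
```

Request:
carry_out --deltas '[0, 0, 0, 0.0033, -0.0294, -0.0044, -1, 0, 0, 0, 0.0033, -0.0294, -0.0044, -1, 0, 0, 0, 0.0033, -0.0294, -0.0044, -1, 0, 0, 0, 0.0033, -0.0294, -0.0044, -1, 0, 0, 0, 0.0033, -0.0294, -0.0044, -1, 0, 0, 0, 0.0033, -0.0294, -0.0044, -1, 0, 0, 0, 0.0033, -0.0294, -0.0044, -1, 0, 0, 0, 0.0033, -0.0294, -0.0044, -1, 0, 0, 0, 0, 0, 0, -1, 0, 0, 0, 0, 0, 0, -1]'

```text
clock: 12.48
eef_pos: [509.3, -157.9, 263.3]
tool_rot: [3.14, -0.0, -3.138]
force: [0.7, 1.0, 0.2]
width: 85.2
gripper_force: 0.0
```

```bash
python3 - <<'E'
from h import *
p,R=pose(); print(p,R.as_euler("xyz",degrees=True),ctrl.read_state()["qpos"].round(2))
im,c=snap("wrist","f1")
for b in blobs(hsv(im,(105,130,40),(125,255,255)),60)[:3]:
    h=cv2.convexHull(b)[:,0]; print("blue",b[:,0].min(0),b[:,0].max(0),cast(c,h.mean(0),55))
hs=cv2.cvtColor(im,cv2.COLOR_RGB2HSV)
for lo in(170,200,215):
  m=((hs[...,1]<50)&(hs[...,2]>lo)).astype(np.uint8)*255; m[300:]=0
  for b in blobs(m,100)[:6]:
    a=cv2.contourArea(b)
    if a>6000: continue
    w=cast(c,b[:,0],150).astype(np.float32); r=cv2.minAreaRect(w); print(lo,b[:,0].mean(0).round(),a,"rect@150",np.round(r[0],1),np.round(r[1],1),round(r[2],1))
W=[(-60,-60),(60,-60),(60,60),(-60,60)]
def rect(im,c,ctr,z,s,hw):
    W=[(-hw,-hw),(hw,-hw),(hw,hw),(-hw,hw)]
    A=cv2.getPerspectiveTransform(np.float32([proj(c,[ctr[0]+x,ctr[1]+y,z]) for x,y in W]),np.float32([[(x+hw)*s,(hw-y)*s] for x,y in W]))
    return cv2.warpPerspective(im,A,(int(2*hw*s),)*2,flags=cv2.INTER_CUBIC)
a=rect(im,c,(461,-165),150,4,50); s=cv2.imread("pics/spin.png")[:,:,::-1]
cv2.imwrite("pics/comp.png",np.hstack([a,s])[:,:,::-1])
E
```

```text
[ 509.30848038 -157.85549603  263.34629542] [ 1.79917979e+02 -2.10759973e-02 -1.79794202e+02] [ 0.22  0.39  0.04  1.76 -0.02  1.    1.84]
blue [245 111] [297 159] [[ 462.21926718 -154.40554758]]
blue [289  33] [338  80] [[ 373.38810293 -120.78959664]]
170 [193. 147.] 4655.0 rect@150 [ 487.5 -239. ] [ 23.6 285. ] 89.4
170 [ 85. 157.] 4585.5 rect@150 [ 487.9 -331.6] [285.7  42.6] 1.9
170 [172. 135.] 3973.5 rect@150 [ 465.1 -258.3] [183.8  26.1] 0.0
170 [279. 290.] 2199.5 rect@150 [ 614.6 -154.8] [ 30.5 155.9] 0.1
170 [449. 134.] 1139.5 rect@150 [460.   12.5] [106.4 137.1] 74.3
170 [269. 148.] 746.5 rect@150 [ 463.9 -165.3] [26.2 26.5] 51.1
200 [269. 148.] 559.5 rect@150 [ 463.9 -165.3] [22.8 22.8] 51.1
200 [322.  39.] 300.0 rect@150 [ 373.  -120.7] [14.7 14.4] 79.1
200 [419. 151.] 252.5 rect@150 [473.7 -16.3] [115.9  47.8] 3.7
```

View pics/comp.png

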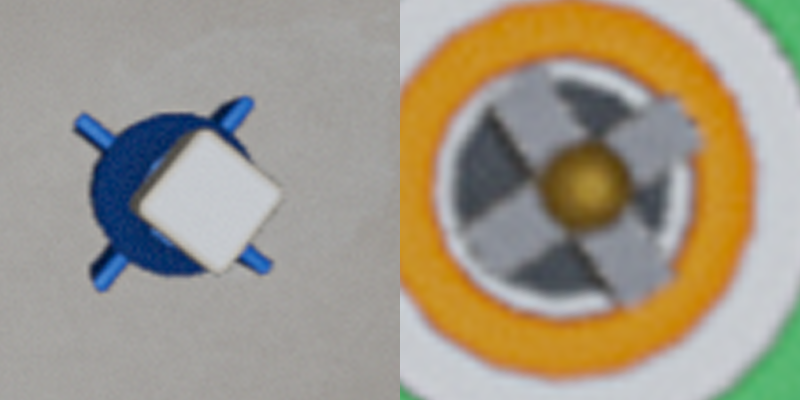

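The composite shows the agitator head square at 51° (px (205,200)) and the spindle cross at about 33° (brass tip at px (583,185)). I'm aligning over the head.

Request:
carry_out --deltas '[0, 0, 0, 0.0227, -0.0037, 0, -1, 0, 0, 0, 0.0227, -0.0037, 0, -1, 0, 0, 9.8, 0, 0, 0, -1, 0, 0, 9.8, 0, 0, 0, -1, 0, 0, 9.8, 0, 0, 0, -1, 0, 0, 9.8, 0, 0, 0, -1, 0, 0, 0, 0, 0, 0.035, -1, 0, 0, 0, 0, 0, 0.035, -1, 0, 0, 0, 0, 0, 0.035, -1, 0, 0, 0, 0, 0, 0, -1]'

```text
clock: 13.78
eef_pos: [462.2, -165.1, 156.6]
tool_rot: [-3.14, -0.006, 2.461]
force: [0.4, 0.8, 0.6]
width: 85.0
gripper_force: 0.0
```

```bash
python3 - <<'E'
from h import *
p,R=pose(); print(p,R.as_euler("xyz",degrees=True),ctrl.read_state()["qpos"].round(2))
im,c=snap("wrist","g1"); hs=cv2.cvtColor(im,cv2.COLOR_RGB2HSV)
for lo in(170,190,205):
  m=((hs[...,1]<50)&(hs[...,2]>lo)).astype(np.uint8)*255
  for b in blobs(m,300)[:6]:
    w=cast(c,b[:,0],150).astype(np.float32); r=cv2.minAreaRect(w)
    if max(r[1])<45: print(lo,b[:,0].mean(0).round(),"rect@150",np.round(r[0],1),np.round(r[1],1),round(r[2],1))
togo(463.9,-165.3,85,141.1)
E
```

```text
[ 462.16912874 -165.09706706  156.62176964] [-179.90606046   -0.32896851  141.02337251] [ 0.17  0.47  0.17  2.   -0.12  0.69  1.3 ]
170 [279. 243.] rect@150 [ 464.3 -165.7] [26.1 26.9] 51.9
170 [173.  33.] rect@150 [ 332.2 -132.8] [19.5 26.1] 90.0
170 [245.  72.] rect@150 [ 371.9 -115.5] [16.1 16.2] 78.8
190 [279. 243.] rect@150 [ 464.2 -165.7] [24.7 25.4] 52.0
190 [245.  72.] rect@150 [ 371.9 -115.5] [14.8 15.2] 78.7
205 [244.  70.] rect@150 [ 371.9 -115.5] [13.3 13.2] 78.7
205 [279. 237.] rect@150 [ 460.3 -162.2] [22.  11.7] 56.7
tool shift [-0.      0.0007  0.0732] turn about tool [-0.03 -0.14 -0.1 ]
```

Request:
carry_out --deltas '[0, 0, -0.5, 0, 0.001, 0.025, -1, 0, 0, 0, 0, 0, 0.025, -1, 0, 0, 0, 0, 0, 0.022, -1, 0, 0, 0, 0, 0, 0, 1, 0, 0, 0, 0, 0, 0, 1, 0, 0, 0, 0, 0, 0, 1, 0, 0, 0, 0, 0, 0, 1, 0, 0, 0, 0, 0, 0, 1]'

```text
clock: 14.82
eef_pos: [465.7, -167.0, 87.9]
tool_rot: [3.141, 0.003, 2.468]
force: [-0.5, -0.3, 5.2]
width: 27.2
gripper_force: 60.0
```

```bash
python3 - <<'E'
from h import *
s=ctrl.read_state(); print(s["eef_pos"],s["tool_rot"],s["width"],s["gripper_force"],s["force"],s["qpos"].round(2))
im,c=snap("wrist","g2")
for b in blobs(hsv(im,(105,130,40),(125,255,255)),60)[:2]: print(b[:,0].min(0),b[:,0].max(0),cv2.contourArea(b))
E
```

```text
[ 465.65875015 -167.02422754   87.93186829] [3.14054266e+00 2.60960823e-03 2.46768529e+00] 27.157548760338127 59.969061613082886 [-0.54475009 -0.27113652  5.20509652] [ 0.2   0.58  0.14  2.05 -0.15  0.51  1.34]
[224 157] [333 252] 4889.0
[206  30] [285 107] 1767.0
```

Request:
carry_out --deltas '[0, 0, 0, 0, 0, -0.025, 1, 0, 0, 0, 0, 0, -0.035, 1, 0, 0, 0, 0, 0, -0.035, 1, 0, 0, 0, 0, 0, -0.035, 1, 0, 0, 0, 0, 0, 0, 1]'

```text
clock: 15.5
eef_pos: [466.3, -167.2, 219.2]
tool_rot: [3.139, 0.006, 2.468]
force: [0.5, -0.2, -1.7]
width: 26.9
gripper_force: 59.9
```

```bash
python3 - <<'E'
from h import *
s=ctrl.read_state(); print(s["eef_pos"],s["tool_rot"],s["width"],s["gripper_force"],s["force"])
im,c=snap("wrist","g3")
for b in blobs(hsv(im,(105,130,40),(125,255,255)),60)[:2]: print(b[:,0].min(0),b[:,0].max(0),cv2.contourArea(b))
togo(473.5,76,216,123)
E
```

```text
[ 466.33011002 -167.19381283  219.24369371] [3.13912601 0.00562443 2.46778161] 26.930225600112344 59.857268929481506 [ 0.48038953 -0.20680122 -1.70530789]
[224 158] [333 252] 4878.5
[233  58] [281 104] 536.5
tool shift [0.1447 0.1949 0.0015] turn about tool [ 0.09  0.11 18.4 ]
```

Request:
carry_out --deltas '[0, 0, 0, 0.0181, 0.0244, 0, 1, 0, 0, 0, 0.0181, 0.0244, 0, 1, 0, 0, 0, 0.0181, 0.0244, 0, 1, 0, 0, 0, 0.0181, 0.0244, 0, 1, 0, 0, 0, 0.0181, 0.0244, 0, 1, 0, 0, 0, 0.0181, 0.0244, 0, 1, 0, 0, 0, 0.0181, 0.0244, 0, 1, 0, 0, 0, 0.0181, 0.0244, 0, 1, 0, 0, 9.2, 0, 0, 0, 1, 0, 0, 9.2, 0, 0, 0, 1, 0, 0, 0, 0, 0, 0, 1, 0, 0, 0, 0, 0, 0, 1]'

```text
clock: 17.05
eef_pos: [472.5, 76.2, 215.8]
tool_rot: [-3.14, -0.001, 2.149]
force: [-0.9, -0.4, -2.2]
width: 27.3
gripper_force: 59.9
```

```bash
cat > v.py <<'E'
from h import *
import sys
s=ctrl.read_state(); print(s["eef_pos"].round(1),np.degrees(s["tool_rot"]).round(2),s["width"].round(1),s["force"].round(1))
im,c=snap("top",sys.argv[1]); zb=s["eef_pos"][2]-88
print("head top px->",end=" ")
hs=cv2.cvtColor(im,cv2.COLOR_RGB2HSV)
for b in blobs(hsv(im,(105,130,40),(125,255,255)),30)[:3]:
    h=cv2.convexHull(b)[:,0]; print("blue",h.mean(0).round(1),"@vane",[k.round(1) for k in circ(cast(c,h,zb+55))])
for n in("top","scene"):
    im,c=snap(n,sys.argv[1]+n)
    for b in blobs(hsv(im,(105,130,40),(125,255,255)),100)[:4]: print(n,b[:,0].min(0),b[:,0].max(0),cv2.contourArea(b))
E
python3 v.py h1; python3 -c "
from h import *
togo(473.5,76,216,123)
c=ctrl.calibration('scene'); print(proj(c,[473.5,76,128]),proj(c,[473.5,76,183]))"
```

```text
tool shift [-0.0007  0.0007 -0.0002] turn about tool [-0.09 -0.03  0.15]
[273.60039782 202.29400417] [273.47368209 178.42849005]Traceback (most recent call last):
  File "v.py", line 3, in <module>
    s=ctrl.read_state(); print(s["eef_pos"].round(1),np.degrees(s["tool_rot"]).round(2),s["width"].round(1),s["force"].round(1))
                                                                                        ^^^^^^^^^^^^^^^^
AttributeError: 'float' object has no attribute 'round'
```

Request:
carry_out --deltas '[0, 0, 0, -0.002, 0.0007, 0.015, 1, 0, 0, 0, 0, 0, 0.015, 1, 0, 0, 0, 0, 0, 0.006, 1, 0, 0, 0, 0, 0, 0.004, 1, 0, 0, 0, 0, 0, 0.004, 1, 0, 0, 0, 0, 0, 0, 1]'

```text
clock: 17.8
eef_pos: [474.8, 75.0, 172.6]
tool_rot: [-3.142, -0.0, 2.147]
force: [-0.4, 0.7, -2.5]
width: 27.1
gripper_force: 59.8
```

Request:
carry_out --deltas '[0, 0, 0, 0, 0, 0.004, 1, 0, 0, 0, 0, 0, 0.003, 1, 0, 0, 0, 0, 0, 0.003, 1, 0, 0, 0, 0, 0, 0.002, 1, 0, 0, 0, 0, 0, 0, 1]'

```text
clock: 18.42
eef_pos: [475.0, 74.9, 160.4]
tool_rot: [3.142, 0.0, 2.147]
force: [0.4, -1.0, -2.2]
width: 26.9
gripper_force: 59.9
```

Request:
carry_out --deltas '[0, 0, 0, 0, 0, 0.003, 1, 0, 0, 0, 0, 0, 0.003, 1, 0, 0, 0, 0, 0, 0.003, 1, 0, 0, 0, 0, 0, 0, 1]'

```text
clock: 18.92
eef_pos: [474.8, 74.8, 151.3]
tool_rot: [-3.141, 0.0, 2.147]
force: [1.1, -1.4, -3.2]
width: 26.9
gripper_force: 59.8
```

Meshed with no resistance, so I continue to the collar.

Request:
carry_out --deltas '[0, 0, 0, 0, 0, 0.005, 1, 0, 0, 0, 0, 0, 0.005, 1, 0, 0, 0, 0, 0, 0.005, 1, 0, 0, 0, 0, 0, 0.004, 1, 0, 0, 0, 0, 0, 0.003, 1, 0, 0, 0, 0, 0, 0.003, 1, 0, 0, 0, 0, 0, 0, 1]'

```text
clock: 19.8
eef_pos: [474.9, 74.9, 126.6]
tool_rot: [3.141, 0.0, 2.146]
force: [-0.0, -1.7, 0.7]
width: 27.2
gripper_force: 60.5
```

Request:
carry_out --deltas '[0, 0, 0, 0, 0, 0.003, 1, 0, 0, 0, 0, 0, 0.003, 1, 0, 0, 0, 0, 0, 0.002, 1, 0, 0, 0, 0, 0, 0, 1]'

```text
clock: 20.3
eef_pos: [475.0, 74.9, 118.8]
tool_rot: [3.141, 0.0, 2.146]
force: [-0.4, -2.7, 5.4]
width: 26.9
gripper_force: 61.0
```

Request:
carry_out --deltas '[0, 0, 0, 0, 0, 0.001, 1, 0, 0, 0, 0, 0, 0.001, 1, 0, 0, 0, 0, 0, 0, 1]'

```text
clock: 20.68
eef_pos: [475.1, 74.9, 117.9]
tool_rot: [3.141, 0.0, 2.146]
force: [-2.2, -2.5, 16.4]
width: 26.7
gripper_force: 62.3
```

Request:
carry_out --deltas '[0, 0, 0, 0, 0, 0, 1, 0, 0, 0, 0, 0, 0, 1, 0, 0, 0, 0, 0, 0, 1]'

```text
clock: 21.05
eef_pos: [475.1, 74.9, 117.8]
tool_rot: [3.141, 0.0, 2.146]
force: [-3.2, -2.7, 15.4]
width: 27.1
gripper_force: 62.3
```

```bash
python3 - <<'E'
from h import *
im,c=snap("top","z1"); h=cv2.convexHull(blobs(hsv(im,(50,120,40),(75,255,255)),100)[0])[:,0]; print(circ(cast(c,h,105)))
im,c=snap("scene","z2"); b=blobs(hsv(im,(50,120,40),(75,255,255)),100)[0][:,0]; print(b.min(0),b.max(0))
s=ctrl.read_state(); print(s["eef_pos"],s["force"],s["gripper_force"])
E
```

```text
(array([476.08236547,  47.28530939]), np.float64(45.98526203648102))
[241 195] [309 252]
[475.13549554  74.90977766 117.87106897] [-1.91803325 -1.83186649 17.1884693 ] 62.34503388404846
```

```bash
python3 -c "
from cell import ctrl
print(ctrl.finish_job())"
```

```text
the job is handed in; nothing more can be done
None
```

The job is handed in: the basket is nested in the tub and released, and the agitator is meshed on the spindle and pressed home at about 17 N, still gripped, at about 21 s on the clock (the verdict was not shown).

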